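# Move the tape to the other folding hook and fold the empty one away

## Task

The roll of black tape has to go over to the other folding hook of the blue tool board, so that the hook it hangs on can be folded out of the way. Swing the folded arm down towards you and press its red end on down until you feel it bear on its stop screw, which somebody has reset, then leave it resting there; take the roll off its hook and hang it on the arm you have just lowered, behind the red cap; then swing the emptied arm up and fold it back against the board until you feel it bear on its rubber buffer, and leave it resting there. Do not shove either arm hard against its stop or buffer, a light push of a finger is enough and more bends the bracket, and do not disturb the other things on the bench.

Things in the scene. Friction and masses are not known exactly. Their poses are not given: they have to be found in the camera images.
- tool_board: blue perforated tool board, 340 mm wide, 195 mm high, 12 mm thick, fixed on two feet; origin under its middle, front face 6 mm before it; x into the board, away from the robot, y left along it, z up; turned at most 0.2 rad. It carries two folding hooks; which is left or right varies.
- hook_a: white bracket, 46 mm wide, tongue reaching 51 mm before and 38 mm below the pin, of the hook that carries the tape at the start. Origin: middle of its hinge pin, 20 mm before the board face, 63 to 83 mm below the board's top edge; axes as tool_board. Its stop screw lets the arm rest 2 degrees above level. A screw-in rubber buffer 44 mm above the pin stops the folded arm at a swing_a of 0 to 0.14: set by hand, not measured.
- hook_b: bracket like hook_a, of the hook that is empty and folded at the start; origin and axes alike. A rubber-tipped upright screw on the bracket's tongue, 40 mm before and below the pin, stops the arm. It was set by hand and is not measured: the arm stops anywhere from 2 to 20 degrees above level (swing_b 1.22 to 1.54). Past first touch the cap gives only 1 mm per 10 N.
- flip_a: arm of hook_a: steel bar 12 mm wide (along its y, the hinge axis), 10 mm thick, with a round red end cap 18 mm in diameter and 18 mm long; 116 mm from pin to tip. Origin on the pin, z along the arm to the cap, x to the side that faces the board when folded and up when swung down.
- flip_b: arm of hook_b, the same as flip_a; origin and axes alike.
- swing_a (a joint): angle of flip_a: 0 folded upright, flat to the board; grows as it swings towards the robot and down; 1.54 at the start. Friction hinge: turning it takes 0.28 N m (2.7 N at the cap) either way; it stays where it is left.
- swing_b (a joint): angle of flip_b, same meaning and same friction hinge; 0 to 0.35 at the start (folded, perhaps not quite flat). Even with the tape on it the arm stays where it is left: it does not sink onto its stop by itself.
- flip_a_knob (a point): middle of the red cap of flip_a, on the arm's axis 106 mm from the pin; axes as flip_a. The cap can be pinched from above across its 18 mm, along the hinge axis, folded or down; it turns between the fingers as the arm swings.
- flip_b_knob (a point): middle of the red cap of flip_b, 106 mm from the pin; axes as flip_b.
- flip_b_rest (a point): point on the axis of flip_b 70 mm from the pin, where a roll hangs; axes as flip_b. The surface that bears the roll is 5 mm from it towards x.
- tape_roll: roll of black tape on a tan card core: 60 mm across, 38 mm hole, 19 mm wide, 40 to 85 g; origin at its centre, x along its axis. It starts on flip_a, 66 to 76 mm before the pin, top of its hole on the arm, so its centre is 14 mm under the arm's axis. Grip it from above across its 60 mm, along the board.
- tape_roll_center (a point): centre of the tape roll; axes as tape_roll.
- red_jar: white screw jar with a red band, 50 mm in diameter, 60 mm high, standing on the bench (bystander); origin under its centre.
- oil_bottle: small bottle with orange label and black nozzle, 29 mm in diameter, 82 mm high, standing on the bench (bystander); origin under its centre.
- side_cutters: side cutters with red handles, 132 mm long, 10 mm high, lying on the bench (bystander).
- battery_1: blue and yellow battery cell, 50 mm long, 15 mm thick, lying on the bench (bystander).

How it is judged:
On the way, in this order (a step that is already met when the one before it is completed fails the run):
1. the folded arm is swung down and bears on its stop screw (contact force between flip_b and hook_b above 0.4 N and value of joint swing_b above 1.15 rad), for 0.2 s.
2. the roll hangs on the lowered arm, let go (all of step 1 and z of tape_roll_center in the frame of flip_b_rest between -0.04 and 0.018 m and y of tape_roll_center in the frame of flip_b_rest between -0.012 and 0.012 m and x of tape_roll_center in the frame of flip_b_rest between -0.026 and -0.006 m and contact force between tape_roll and flip_b above 0.15 N and contact force between the fingers and tape_roll below 0.05 N), for 0.3 s.
3. the emptied arm is folded up against its rubber buffer (all of step 2 and value of joint swing_a below 0.22 rad and contact force between flip_a and hook_a above 0.4 N), for 0.2 s.
At the end, for the whole second after the job is handed in: flip_b is down (swing_b over 1.15), bearing on its stop screw (over 0.4 N); the roll hangs on it, let go and at rest, its centre 30 to 88 mm along the arm, 6 to 26 mm under its axis, within 12 mm sideways; flip_a is folded (swing_a under 0.22), bearing on its buffer (over 0.4 N) (all of step 3 and linear speed of tape_roll below 0.03 m/s and velocity of joint swing_a below 0.05 rad/s); the robot touches nothing.
It fails at once if an arm is forced against its stop screw or buffer: more than 40 N there (about 18 N pushed at the red cap) (contact force between flip_a and hook_a above 40 N or contact force between flip_b and hook_b above 40 N).
It fails at once if a bystander is disturbed: moved more than 30 mm (distance of any of red_jar, oil_bottle, side_cutters, battery_1 from where it was at the start of the episode above 0.03 m).
It also fails if it takes over 72 s, if anything falls off the work surface, if the arm or the gripper's body presses on something with over 40 N, if the wrist force passes 120 N, or if a joint passes its speed limit or range.

## Robot

A 6-joint arm with a two-finger parallel gripper is mounted at the origin on a cart in front of the work surface, level with it; the furniture and walls round the work are solid. World frame = base frame: x ahead of the robot, y to its left, z up, the work surface at z = 0. Lengths are in m, angles in rad, forces in N, time in s.
With the tool pointing down it reaches from about 0.425 to 0.95 m from the base axis. Payload 3.5 kg.
Tool frame: the origin (TCP) lies midway between the tips of the shut fingers; the grasp point (between the pads) lies 19 mm behind it; z points along the fingers, y is the line along which they close (so a half turn about z gives the same grasp; the last joint's range is limited). The gripper opens to 85 mm and grips with 20 to 120 N. Pads are 22 mm wide; open, the fingers measure 114 mm over their backs; the gripper's body (76 mm by 85 mm) begins 54 mm behind the grasp point. The pads swing forward as they close: fully open they stand 13 mm farther back than shut.
Start: joints at [1.013, 0.286, 1.577, -0, 1.279, -0.15], TCP at [0.268, 0.62, 0.231] pointing down, gripper open.
Joint ranges: [-2.77, 2.77], [-0.9, 2.22], [0.21, 2.48], [-1.53, 4.67], [0.24, 2.81], [-2.84, 2.84]. Speed limits (rad/s): [2.79, 2.79, 3.14, 3.14, 3.14, 3.14].

## Interface

Orientations are given as a unit quaternion [x, y, z, w].
In Python, from plant import get_state, read_camera, ctrl gives the robot as it stands.
- The arm moves only by the shell command python3 -m crank 'ROWS' [FORCE]. ROWS is JSON, a list of rows, each a list of 3 entries, a list of its own where there are three numbers: the shift along the tool's x, y, z in mm, then the turn about the tool's z in degrees, then the closure in counts, from 0 (fully open) to 255 (shut). In form: [[[tx, ty, tz], yaw, claw], ...]. A call has 1 to 10 rows; each row is the pose to reach, as a shift and turn from the pose commanded when the call began, along the tool's axes at that moment; what a row does not reach only later rows make up. A row lasts 1/10 s, in which the tool goes at most 50 mm and 8.59 degrees, less where a joint would pass 70% of its speed; a pose out of reach is approached as far as the arm can. A call with a gripper value outside its range is refused whole. The fingers move at their own pace and stop on an object; FORCE is the grip in N (left out, the last holds). Time passes only in rows, so rows that repeat a pose let the fingers close. It gives the time, the measured TCP pose, the force, the opening and the grip force at its end, in the units of the state.
- get_state(): the state, without advancing time (a new reading comes with each control period).
- read_camera(name): name is "scene" or "top" or "wrist"; returns a dict with "frame" (384x512x3 uint8, blue, green, red), "range_z" (384x512 float32, m along the optical axis (not along the pixel's ray), 0 where there is no reading), "vfov" (degrees; the focal length in pixels is half the picture's height over the tangent of half this angle, whatever the lens; pixels are square), "cx", "cy" (the principal point, pixels), "origin" and "orientation" of the camera in the world. Camera axes: x right, y down, z forward; pixel columns grow to the right and rows downward; lengths in m; the calibration is good to about 2 mm. A picture is of the moment at which its call begins.
- ctrl.sign_off(): hands the job in; it is judged then, once.
The state is a dict: "time": time; "qpos": joint angles; "dq": joint speeds; "joint_efforts": joint torques, N m; "eef_pos": TCP position; "tcp_rot": TCP orientation; "contact_force": force on the tool from outside, world axes, zero at the start; "wrist_torque": the same for the moment, N m; "opening": opening from 0.0 (shut) to 1.0 (fully open); "finger_force": force on a finger pad.
Only numpy, scipy, OpenCV 4.12 (cv2) and the standard library are available. Lean on these libraries where they do the work, as an engineer would, in place of code of your own. Each camera call takes 0.05 s, during which the arm holds its last target. There are 200 camera calls.

## Working session

There is one attempt and no reset: what is moved stays moved. The work goes in short steps, Python scripts to look and compute and a shell command to move; the robot and the scene stay as the last step left them, time stands still between calls to the robot, and variables do not carry over. Pictures are saved under pics/ and viewed, at most 10 in all, crops included, and the job is handed in when it is done.

```bash
ls; mkdir -p pics
cat > h.py <<'E'
import numpy as np, cv2
from scipy.spatial.transform import Rotation as R
from plant import get_state, read_camera, ctrl
def cam(n):
    c=read_camera(n); c['f']=192/np.tan(np.radians(c['vfov'])/2); return c
def pts(c):
    v,u=np.mgrid[:384,:512]; z=c['range_z']; f=c['f']
    p=np.stack([(u-c['cx'])/f*z,(v-c['cy'])/f*z,z],-1)
    return p@R.from_quat(c['orientation']).as_matrix().T+np.array(c['origin'])
E
python3 - <<'E'
from h import *
s=get_state();print({k:np.round(v,3) for k,v in s.items()})
ims=[]
for n in('scene','top','wrist'):
    c=cam(n);print(n,c['vfov'],c['cx'],c['cy'],c['origin'],c['orientation']);np.savez('/tmp/%s.npz'%n,p=pts(c),im=c['frame'],z=c['range_z'])
    ims.append(c['frame'])
ims.append(ims[0]*0)
cv2.imwrite('pics/a.png',cv2.resize(np.vstack([np.hstack(ims[:2]),np.hstack(ims[2:])]),(800,600)))
E
```

```text
pics
{'time': np.float64(0.0), 'qpos': array([ 1.013,  0.287,  1.578,  0.   ,  1.279, -0.15 ]), 'dq': array([-0.001, -0.001,  0.001,  0.002,  0.002,  0.001]), 'joint_efforts': array([ 0.0000e+00, -4.0599e+01, -2.9262e+01, -0.0000e+00,  6.0000e-03,
       -0.0000e+00]), 'eef_pos': array([0.267, 0.619, 0.23 ]), 'tcp_rot': array([ 0.202,  0.979, -0.001, -0.   ]), 'contact_force': array([ 0.187,  0.321, -0.076]), 'wrist_torque': array([-0.009,  0.034, -0.037]), 'finger_force': np.float64(0.0), 'opening': np.float64(0.998)}
scene 54.48932068458555 253.01013544662788 199.47830785274513 [ 0.16064435 -0.71219453  0.84466671] [ 0.8983623  -0.23585786  0.1003767  -0.35670824]
top 50.889846744208505 250.9619004485547 190.57206144042772 [ 0.37567619 -0.15221313  1.0879941 ] [-0.70016605  0.71086684 -0.04570972  0.04844021]
wrist 63.946066938369285 259.382196568202 190.956367636379 [0.19826834 0.6502372  0.37273152] [0.82591666 0.54342263 0.08125154 0.12630007]
```

View pics/a.png

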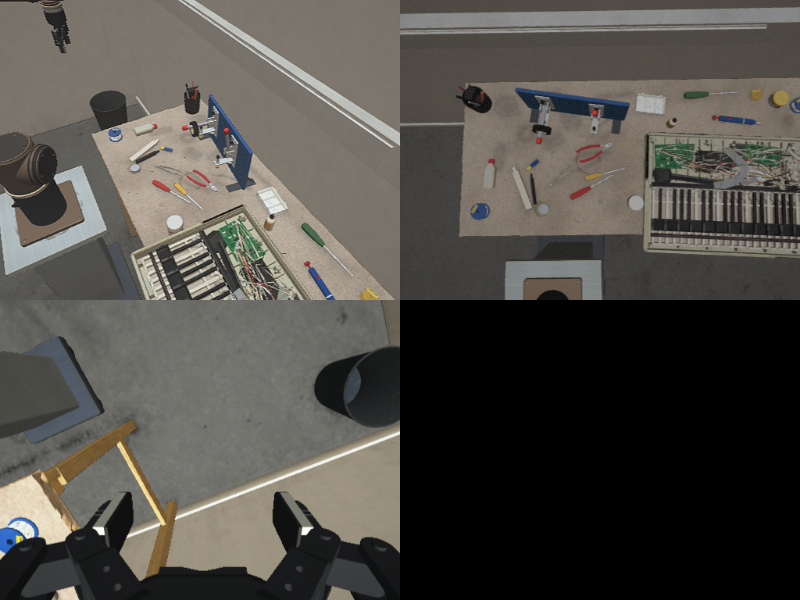

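The board stands at the far edge of the bench. Hook_a, with the tape, is on the left (top view around 540,130) and folded hook_b is on the right (around 597,115). Next I'll measure the blue board, the red caps and the black roll.

Run:
```python
from h import *
t={n:np.load('/tmp/%s.npz'%n) for n in('scene','top')}
for n in t:
    p,im,z=t[n]['p'],t[n]['im'],t[n]['z']
    hsv=cv2.cvtColor(im,cv2.COLOR_BGR2HSV)
    reg=(z>0)&(p[...,0]>.45)&(p[...,2]>.04)&(p[...,2]<.4)&(abs(p[...,1])<.5)
    H,S,V=hsv[...,0],hsv[...,1],hsv[...,2]
    b=(reg&(H>100)&(H<125)&(S>120))
    q=p[b]; print(n,'blue',len(q),np.percentile(q,[1,50,99],axis=0).round(3).tolist())
    top=q[q[:,2]>np.percentile(q[:,2],99)-.006]
    print(' zmax',np.percentile(q[:,2],99).round(4)); 
    vy=np.polyfit(top[:,1],top[:,0],1);print(' top line x=',vy,'yrange',top[:,1].min(),top[:,1].max())
    for nm,m in(('red',reg&((H<8)|(H>172))&(S>140)&(V>60)),('black',reg&(V<45))):
        k,l,st,ce=cv2.connectedComponentsWithStats(m.astype(np.uint8))
        for i in range(1,k):
            if st[i,4]>12: print(' ',nm,st[i].tolist(),ce[i].round(1),np.median(p[l==i],0).round(3),np.percentile(p[l==i],[3,97],axis=0).round(3).tolist())
s=t['scene']['im'][110:250,230:340]; u=t['top']['im'][105:205,140:300]
cv2.imwrite('pics/b.png',np.hstack([cv2.resize(s,(440,560)),cv2.copyMakeBorder(cv2.resize(u,(352,220)),0,340,0,0,0)]))
```

```text
scene blue 405 [[0.624, -0.251, 0.102], [0.646, -0.11, 0.194], [0.676, 0.08, 0.197]]
 zmax 0.1969
 top line x= [0.15319023 0.66322759] yrange -0.2501010435970174 0.07998360363425494
  red [233, 161, 7, 6, 30] [236.2 163.3] [0.533 0.023 0.13 ] [[0.527, 0.017, 0.123], [0.541, 0.031, 0.134]]
  red [286, 164, 7, 8, 43] [289.4 167.3] [ 0.596 -0.151  0.224] [[0.59, -0.157, 0.155], [0.638, -0.083, 0.227]]
  black [238, 107, 11, 19, 59] [243.2 118. ] [0.684 0.248 0.098] [[0.675, 0.238, 0.062], [0.694, 0.284, 0.121]]
  black [236, 118, 4, 7, 14] [237.1 120.9] [0.67  0.276 0.08 ] [[0.658, 0.262, 0.06], [0.679, 0.281, 0.09]]
  black [236, 118, 20, 19, 106] [248.  129.4] [0.688 0.222 0.065] [[0.656, 0.213, 0.043], [0.725, 0.26, 0.097]]
  black [236, 124, 13, 5, 22] [241.9 126.9] [0.664 0.228 0.081] [[0.656, 0.215, 0.077], [0.679, 0.257, 0.088]]
  black [243, 155, 10, 6, 19] [246.8 157.2] [0.57  0.029 0.134] [[0.566, 0.009, 0.114], [0.58, 0.048, 0.14]]
  black [245, 164, 10, 11, 27] [250.1 170.6] [ 0.565 -0.004  0.103] [[0.561, -0.01, 0.082], [0.576, 0.022, 0.126]]
  black [272, 262, 39, 18, 71] 
[... 348 characters left out ...]
159], [0.619, -0.139, 0.23]]
  red [174, 176, 7, 8, 47] [177.3 179.5] [0.533 0.027 0.133] [[0.525, 0.021, 0.127], [0.542, 0.034, 0.136]]
  black [72, 110, 41, 32, 579] [ 93.9 125.1] [0.683 0.249 0.087] [[0.654, 0.218, 0.044], [0.719, 0.286, 0.121]]
  black [180, 128, 5, 6, 23] [182.  130.2] [0.644 0.01  0.17 ] [[0.639, 0.006, 0.163], [0.65, 0.015, 0.175]]
  black [349, 152, 5, 4, 16] [351.  153.5] [ 0.604 -0.407  0.071] [[0.6, -0.414, 0.067], [0.607, -0.403, 0.084]]
  black [170, 160, 24, 13, 190] [181.1 164.7] [0.569 0.017 0.133] [[0.559, -0.005, 0.103], [0.58, 0.046, 0.141]]
  black [315, 173, 3, 42, 103] [316.2 195.6] [ 0.495 -0.318  0.049] [[0.454, -0.321, 0.046], [0.555, -0.314, 0.054]]
```

View pics/b.png

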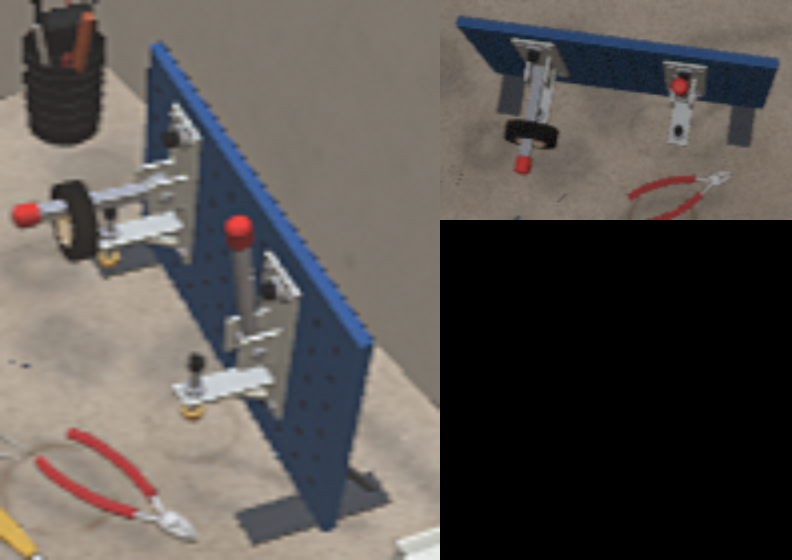

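Both arms were seen, and the sizes fit: board top 0.197, yaw about −0.153 rad. The cap of b is near (0.594, −0.148, 0.219) and the cap of a near (0.533, 0.026, 0.127). I'll move above cap b.

```bash
python3 -m crank '[[[0,0,-70],0,0],[[-604,-574,-70],-14.6,0],[[-604,-574,-70],-14.6,0],[[-604,-574,-70],-14.6,0],[[-604,-574,-70],-14.6,0],[[-604,-574,-70],-14.6,0],[[-604,-574,-70],-14.6,0],[[-604,-574,-70],-14.6,0],[[-604,-574,-70],-14.6,0],[[-604,-574,-70],-14.6,0]]' 20
python3 - <<'E'
from h import *
s=get_state();print(s['eef_pos'],s['tcp_rot'])
E
```

```text
time: 1.15
eef_pos: [0.4442, 0.2039, 0.292]
tcp_rot: [0.076, 0.997, 0.0, 0.0]
contact_force: [-0.3, 0.7, -1.1]
opening: 1.001
finger_force: 0.0
[0.44424823 0.20390902 0.29202511] [7.62991258e-02 9.97084970e-01 3.06277448e-05 7.68052895e-05]
```

```bash
python3 -m crank '[[[-202,-325,-8],0,120],[[-202,-325,-8],0,120],[[-202,-325,-8],0,120],[[-202,-325,-8],0,120],[[-202,-325,-8],0,120],[[-202,-325,-8],0,120],[[-202,-325,-8],0,120],[[-202,-325,-8],0,120],[[-202,-325,-8],0,120],[[-202,-325,-8],0,120]]'
cat >> h.py <<'E'
# board frame: origin any, x into board, y left
Bx=np.array([.988,-.153,0]);By=np.array([.153,.988,0])
def board(p): return np.stack([p@Bx,p@By,p[...,2]],-1)
def reds(c,zmin=.09):
    p=pts(c);H,S,V=cv2.split(cv2.cvtColor(c['frame'],cv2.COLOR_BGR2HSV))
    m=((H<8)|(H>172))&(S>140)&(V>60)&(p[...,2]>zmin)&(p[...,0]>.4)
    k,l,st,ce=cv2.connectedComponentsWithStats(m.astype(np.uint8))
    for i in range(1,k):
        if st[i,4]>40: q=board(p[l==i]); print('red',st[i].tolist(),'board med',np.median(q,0).round(4),'2/98',np.percentile(q,[2,98],axis=0).round(4).tolist())
def tcp():
    s=get_state();print('t',round(float(s['time']),2),'tcp board',board(np.array(s['eef_pos'])).round(4),'F',np.round(s['contact_force'],2),'op',round(float(s['opening']),3))
E
python3 - <<'E'
from h import *
tcp();c=cam('wrist');reds(c);cv2.imwrite('pics/c.png',c['frame'])
p=board(pts(c));H,S,V=cv2.split(cv2.cvtColor(c['frame'],cv2.COLOR_BGR2HSV))
q=p[(H>100)&(H<125)&(S>120)&(p[...,2]>.19)&(p[...,2]<.21)];print('top',np.percentile(q,[2,50,98],axis=0).round(4),np.polyfit(q[:,1],q[:,0],1))
reds(cam('top'))
E
```

```text
time: 2.15
eef_pos: [0.594, -0.1465, 0.2993]
tcp_rot: [0.077, 0.997, 0.001, -0.001]
contact_force: [0.8, 0.6, -0.2]
opening: 0.531
finger_force: 0.0
t 2.15 tcp board [ 0.6092 -0.0539  0.2993] F [ 0.76  0.6  -0.23] op 0.531
red [416, 74, 23, 21, 399] board med [0.5239 0.1064 0.1317] 2/98 [[0.515, 0.1011, 0.124], [0.5322, 0.117, 0.1349]]
red [249, 190, 24, 25, 440] board med [ 0.6093 -0.052   0.2262] 2/98 [[0.6026, -0.0602, 0.1624], [0.6417, -0.0444, 0.2286]]
top [[ 0.6492 -0.1419  0.1906]
 [ 0.6536  0.0246  0.1944]
 [ 0.6602  0.1642  0.196 ]] [4.88087500e-04 6.53909554e-01]
```

View pics/c.png

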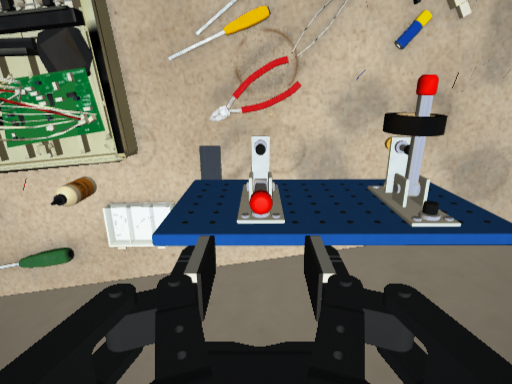

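Wrist view: cap b at (261,203) stands between the fingers, and cap a with the roll is at (428,85). TCP is above cap b within 2 mm. Now I descend and pinch.

```bash
python3 -m crank '[[[0,2,40],0,130],[[0,2,75],0,130],[[0,2,100],0,130],[[0,2,100],0,130],[[0,2,100],0,255],[[0,2,100],0,255],[[0,2,100],0,255],[[0,2,100],0,255],[[0,2,100],0,255],[[0,2,100],0,255]]' 25
python3 - <<'E'
from h import *
tcp()
E
```

```text
time: 3.25
eef_pos: [0.595, -0.1454, 0.2023]
tcp_rot: [0.076, 0.997, -0.001, 0.001]
contact_force: [-3.3, -4.4, 2.1]
opening: 0.195
finger_force: 25.3
t 3.25 tcp board [ 0.6101 -0.0526  0.2023] F [-3.25 -4.44  2.07] op 0.195
```

```bash
python3 -m crank '[[[7,0,1.5],0,255],[[14,0,3.3],0,255],[[28.6,0,9],0,255],[[42.4,0,17],0,255],[[54.8,0,27],0,255],[[65.5,0,38.6],0,255],[[72,0,47],0,255],[[77,0,56],0,255],[[79,0,61],0,255],[[79,0,61],0,255]]'
python3 - <<'E'
from h import *
tcp();reds(cam('top'))
E
```

```text
time: 4.25
eef_pos: [0.5164, -0.1334, 0.1408]
tcp_rot: [0.076, 0.997, -0.002, 0.001]
contact_force: [-4.6, -5.4, 2.6]
opening: 0.199
finger_force: 26.7
t 4.25 tcp board [ 0.5306 -0.0528  0.1408] F [-4.62 -5.44  2.6 ] op 0.199
red [174, 176, 7, 8, 49] board med [0.5224 0.1082 0.1319] 2/98 [[0.5144, 0.1022, 0.1267], [0.5318, 0.1152, 0.1352]]
```

Run:
```python
from h import *
for n,(u,v) in (('top',(249,164)),('scene',(279,200))):
    d=np.load('/tmp/%s.npz'%n);p=board(d['p']);V=d['im'].max(-1)
    w=(slice(v-6,v+7),slice(u-6,u+7))
    m=(V[w]<75)&(p[w][...,2]>.06);print(n,m.sum());print(np.c_[p[w][m],V[w][m]].round(3))
```

```text
top 12
[[ 5.93e-01 -5.30e-02  1.12e-01  4.70e+01]
 [ 5.90e-01 -5.10e-02  1.13e-01  3.60e+01]
 [ 5.90e-01 -5.30e-02  1.13e-01  3.00e+01]
 [ 5.90e-01 -5.60e-02  1.13e-01  3.30e+01]
 [ 5.87e-01 -5.10e-02  1.13e-01  2.60e+01]
 [ 5.87e-01 -5.40e-02  1.15e-01  2.60e+01]
 [ 5.88e-01 -5.60e-02  1.11e-01  2.90e+01]
 [ 5.85e-01 -5.20e-02  1.11e-01  2.70e+01]
 [ 5.85e-01 -5.40e-02  1.12e-01  3.30e+01]
 [ 5.87e-01 -5.60e-02  1.06e-01  4.10e+01]
 [ 5.84e-01 -5.20e-02  1.05e-01  6.30e+01]
 [ 5.85e-01 -5.40e-02  1.01e-01  3.90e+01]]
scene 11
[[ 5.89e-01 -5.40e-02  1.11e-01  3.80e+01]
 [ 5.90e-01 -5.70e-02  1.14e-01  3.90e+01]
 [ 5.93e-01 -5.60e-02  1.12e-01  6.70e+01]
 [ 5.88e-01 -5.50e-02  1.09e-01  4.40e+01]
 [ 5.90e-01 -5.70e-02  1.10e-01  4.70e+01]
 [ 5.92e-01 -6.00e-02  1.11e-01  5.00e+01]
 [ 5.87e-01 -5.70e-02  1.07e-01  3.60e+01]
 [ 5.89e-01 -6.00e-02  1.09e-01  4.00e+01]
 [ 5.92e-01 -5.90e-02  1.07e-01  4.20e+01]
 [ 5.88e-01 -5.70e-02  1.03e-01  3.20e+01]
 [ 5.90e-01 -5.90e-02  1.04e-01  3.20e+01]]
```

```bash
python3 -m crank '[[[1,0,3],0,255],[[2,0,5],0,255],[[2,0,5],0,255]]'
```

```text
time: 4.6
eef_pos: [0.5146, -0.1331, 0.1365]
tcp_rot: [0.076, 0.997, -0.002, 0.001]
contact_force: [-6.3, -5.3, 5.2]
opening: 0.199
finger_force: 27.1
```

```bash
python3 -m crank '[[[3,0,6],0,255],[[5,0,10],0,255],[[6,0,14],0,255],[[6.5,0,17],0,255],[[6.5,0,17],0,255]]'
```

```text
time: 5.1
eef_pos: [0.5091, -0.1323, 0.1192]
tcp_rot: [0.076, 0.997, -0.002, 0.002]
contact_force: [-2.7, -6.0, 2.1]
opening: 0.197
finger_force: 27.8
```

```bash
python3 -m crank '[[[0.5,0,2],0,255],[[1,0,4],0,255],[[1,0,4],0,255]]'
```

```text
time: 5.4
eef_pos: [0.5084, -0.1322, 0.1155]
tcp_rot: [0.076, 0.997, -0.002, 0.002]
contact_force: [-2.0, -5.4, 2.7]
opening: 0.196
finger_force: 28.1
```

```bash
python3 -m crank '[[[0.3,0,1],0,255],[[0.5,0,2],0,255],[[0.5,0,2],0,255]]'
```

```text
time: 5.7
eef_pos: [0.5081, -0.1322, 0.1137]
tcp_rot: [0.076, 0.997, -0.002, 0.002]
contact_force: [-3.0, -4.9, 4.0]
opening: 0.2
finger_force: 28.3
```

```bash
python3 -m crank '[[[0.2,0,1],0,255],[[0.3,0,1.5],0,255],[[0.3,0,1.5],0,255]]'
```

```text
time: 6.0
eef_pos: [0.5078, -0.1321, 0.1122]
tcp_rot: [0.076, 0.997, -0.002, 0.002]
contact_force: [-3.4, -5.6, 4.1]
opening: 0.197
finger_force: 28.4
```

```bash
python3 -m crank '[[[0.2,0,1],0,255],[[0.3,0,1.5],0,255],[[0.3,0,1.5],0,255]]'
```

```text
time: 6.3
eef_pos: [0.5075, -0.132, 0.1107]
tcp_rot: [0.076, 0.997, -0.002, 0.002]
contact_force: [-3.2, -5.0, 3.2]
opening: 0.199
finger_force: 28.5
```

```bash
python3 -m crank '[[[0.2,0,1],0,255],[[0.2,0,1],0,255]]'
```

```text
time: 6.5
eef_pos: [0.5073, -0.132, 0.1097]
tcp_rot: [0.076, 0.997, -0.002, 0.002]
contact_force: [-3.0, -5.2, 3.0]
opening: 0.194
finger_force: 28.5
```

```bash
python3 -m crank '[[[0.2,0,1],0,255],[[0.2,0,1],0,255]]'
```

```text
time: 6.7
eef_pos: [0.5072, -0.132, 0.1087]
tcp_rot: [0.076, 0.997, -0.002, 0.002]
contact_force: [-2.7, -5.5, 3.6]
opening: 0.196
finger_force: 28.6
```

```bash
python3 -m crank '[[[0.1,0,1],0,255],[[0.1,0,1],0,255]]'
```

```text
time: 6.9
eef_pos: [0.5071, -0.132, 0.1077]
tcp_rot: [0.076, 0.997, -0.002, 0.002]
contact_force: [-2.0, -5.5, 3.4]
opening: 0.198
finger_force: 28.6
```

```bash
python3 -m crank '[[[0.1,0,0.7],0,255],[[0.1,0,0.7],0,255]]'
```

```text
time: 7.1
eef_pos: [0.507, -0.132, 0.1071]
tcp_rot: [0.076, 0.997, -0.002, 0.002]
contact_force: [-3.1, -5.0, 3.5]
opening: 0.198
finger_force: 28.8
```

```bash
python3 -m crank '[[[0.1,0,0.7],0,255],[[0.1,0,0.7],0,255]]'
```

```text
time: 7.3
eef_pos: [0.5069, -0.132, 0.1064]
tcp_rot: [0.076, 0.997, -0.002, 0.002]
contact_force: [-2.1, -5.1, 4.5]
opening: 0.2
finger_force: 28.8
```

```bash
python3 -m crank '[[[0.1,0,0.7],0,255],[[0.1,0,0.7],0,255]]'
```

```text
time: 7.5
eef_pos: [0.5068, -0.132, 0.1056]
tcp_rot: [0.076, 0.997, -0.002, 0.002]
contact_force: [-3.0, -5.1, 3.6]
opening: 0.199
finger_force: 28.8
```

```bash
python3 -m crank '[[[0.1,0,0.7],0,255],[[0.1,0,0.7],0,255]]'
```

```text
time: 7.7
eef_pos: [0.5067, -0.1319, 0.1049]
tcp_rot: [0.076, 0.997, -0.002, 0.002]
contact_force: [-2.2, -6.0, 3.8]
opening: 0.196
finger_force: 28.9
```

```bash
python3 -m crank '[[[0,0,0.5],0,255],[[0,0,0.5],0,255]]'
```

```text
time: 7.9
eef_pos: [0.5067, -0.1319, 0.1044]
tcp_rot: [0.076, 0.997, -0.002, 0.002]
contact_force: [-2.7, -5.6, 3.3]
opening: 0.196
finger_force: 28.9
```

```bash
python3 -m crank '[[[0,0,0.7],0,255],[[0,0,0.7],0,255]]'
```

```text
time: 8.1
eef_pos: [0.5066, -0.1319, 0.1037]
tcp_rot: [0.076, 0.997, -0.002, 0.002]
contact_force: [-3.2, -5.3, 3.5]
opening: 0.199
finger_force: 28.9
```

```bash
python3 -m crank '[[[0,0,0.6],0,255],[[0,0,0.6],0,255]]'
```

```text
time: 8.3
eef_pos: [0.5065, -0.1319, 0.103]
tcp_rot: [0.076, 0.997, -0.002, 0.002]
contact_force: [-3.0, -5.1, 4.2]
opening: 0.197
finger_force: 29.0
```

```bash
python3 -m crank '[[[0,0,0.7],0,255],[[0,0,0.7],0,255]]'
```

```text
time: 8.5
eef_pos: [0.5065, -0.1319, 0.1023]
tcp_rot: [0.076, 0.997, -0.002, 0.002]
contact_force: [-3.5, -4.3, 4.3]
opening: 0.194
finger_force: 29.1
```

```bash
python3 -m crank '[[[0,0,0.6],0,255],[[0,0,0.6],0,255]]'
```

```text
time: 8.7
eef_pos: [0.5064, -0.1319, 0.1017]
tcp_rot: [0.076, 0.997, -0.002, 0.002]
contact_force: [-3.0, -5.0, 3.8]
opening: 0.194
finger_force: 29.2
```

Run:
```python
from h import *
for n in('wrist','scene'):
    c=cam(n);reds(c)
    if n=='wrist':im=c['frame']
    else: im2=cv2.resize(c['frame'][130:226,250:346],(384,384))
cv2.imwrite('pics/d.png',cv2.resize(np.hstack([im,im2]),(800,343)))
tcp()
```

```text
red [240, 261, 39, 54, 1792] board med [ 0.5201 -0.0521  0.1343] 2/98 [[0.5144, -0.0599, 0.126], [0.5331, -0.0445, 0.1374]]
t 8.8 tcp board [ 0.5205 -0.0528  0.1017] F [-2.77 -5.63  3.71] op 0.198
```

View pics/d.png

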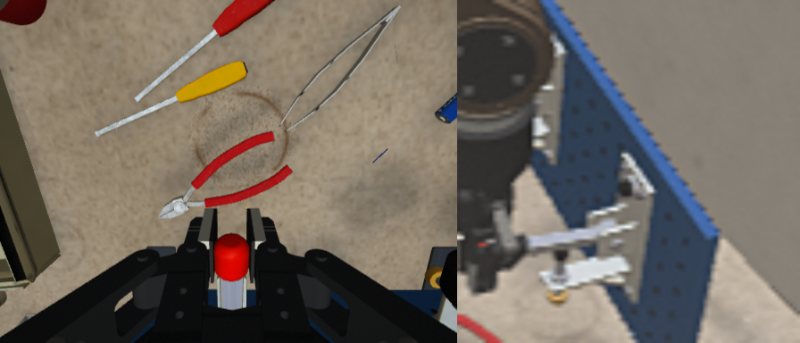

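The cap top sits at about z 0.1365 (wrist view 231,257) and the arm looks very near the screw. The vertical pinch force is ambiguous because the cap may be slipping, so I'll let go and press with closed fingertips from above.

```bash
python3 -m crank '[[[0,0,0],0,130],[[0,0,0],0,130],[[0,0,0],0,130],[[0,0,-30],0,130],[[0,0,-60],0,130],[[0,0,-60],0,255],[[0,0,-60],0,255],[[0,0,-60],0,255],[[0,0,-60],0,255],[[0,0,-60],0,255]]'
python3 - <<'E'
from h import *
tcp();reds(cam('wrist'));reds(cam('top'));tcp()
E
```

```text
time: 9.8
eef_pos: [0.5044, -0.13, 0.1579]
tcp_rot: [0.076, 0.997, 0.0, -0.001]
contact_force: [0.4, -0.4, 0.7]
opening: -0.006
finger_force: 0.0
t 9.8 tcp board [ 0.5183 -0.0513  0.1579] F [ 0.4  -0.44  0.74] op -0.006
red [501, 217, 11, 32, 225] board med [0.5251 0.1022 0.1275] 2/98 [[0.5151, 0.1009, 0.1245], [0.5323, 0.1043, 0.1306]]
red [242, 218, 30, 26, 417] board med [ 0.5166 -0.0527  0.1328] 2/98 [[0.5072, -0.0605, 0.126], [0.5258, -0.0442, 0.1629]]
red [174, 176, 7, 8, 48] board med [0.5226 0.1078 0.1327] 2/98 [[0.5141, 0.102, 0.1273], [0.5314, 0.1152, 0.1373]]
t 9.9 tcp board [ 0.5186 -0.0514  0.1584] F [-0.12 -0.08  0.51] op -0.002
```

```bash
python3 -m crank '[[[-3,-1,10],0,255],[[-3,-1,17],0,255],[[-3,-1,17],0,255]]'
```

```text
time: 10.2
eef_pos: [0.5068, -0.1314, 0.1402]
tcp_rot: [0.076, 0.997, 0.001, -0.002]
contact_force: [-0.3, 0.0, 0.6]
opening: 0.001
finger_force: 0.0
```

```bash
python3 -m crank '[[[0,0,1],0,255],[[0,0,2],0,255],[[0,0,2],0,255]]'
```

```text
time: 10.5
eef_pos: [0.508, -0.1319, 0.1403]
tcp_rot: [0.076, 0.997, -0.0, 0.0]
contact_force: [-0.5, -0.3, 0.1]
opening: -0.004
finger_force: 0.0
```

```bash
python3 -m crank '[[[0,0,1],0,255],[[0,0,2],0,255],[[0,0,2],0,255]]'
```

```text
time: 10.8
eef_pos: [0.5078, -0.1318, 0.1382]
tcp_rot: [0.076, 0.997, 0.0, -0.0]
contact_force: [-0.2, 0.4, -0.0]
opening: 0.0
finger_force: 0.0
```

```bash
python3 -m crank '[[[0,0,1],0,255],[[0,0,2],0,255],[[0,0,2],0,255]]'
```

```text
time: 11.1
eef_pos: [0.5079, -0.1319, 0.1364]
tcp_rot: [0.076, 0.997, -0.0, -0.0]
contact_force: [-0.8, 0.9, 2.2]
opening: 0.005
finger_force: 1.0
```

```bash
python3 -m crank '[[[0,0,0.7],0,255],[[0,0,0.7],0,255],[[0,0,0.7],0,255]]'
```

```text
time: 11.4
eef_pos: [0.5077, -0.1318, 0.1355]
tcp_rot: [0.076, 0.997, 0.0, -0.0]
contact_force: [-1.1, 0.1, 1.9]
opening: 0.002
finger_force: 1.2
```

```bash
python3 -m crank '[[[0,0,0.7],0,255],[[0,0,0.7],0,255],[[0,0,0.7],0,255]]'
```

```text
time: 11.7
eef_pos: [0.5078, -0.1318, 0.1347]
tcp_rot: [0.076, 0.997, 0.0, -0.0]
contact_force: [-1.7, -0.3, 2.3]
opening: 0.0
finger_force: 1.1
```

```bash
python3 -m crank '[[[0,0,0.7],0,255],[[0,0,0.7],0,255],[[0,0,0.7],0,255]]'
```

```text
time: 12.0
eef_pos: [0.5079, -0.1318, 0.1341]
tcp_rot: [0.076, 0.997, -0.0, -0.0]
contact_force: [-2.6, 0.5, 1.9]
opening: 0.003
finger_force: 1.4
```

```bash
python3 -m crank '[[[0,0,0.7],0,255],[[0,0,0.7],0,255],[[0,0,0.7],0,255]]'
```

```text
time: 12.3
eef_pos: [0.5078, -0.1318, 0.1336]
tcp_rot: [0.076, 0.997, -0.0, -0.0]
contact_force: [-3.3, 0.3, 4.1]
opening: 0.002
finger_force: 2.2
```

```bash
python3 -m crank '[[[0,0,0.7],0,255],[[0,0,0.7],0,255],[[0,0,0.7],0,255]]'
```

```text
time: 12.6
eef_pos: [0.5078, -0.1318, 0.133]
tcp_rot: [0.076, 0.997, 0.0, -0.0]
contact_force: [-4.3, 0.1, 5.9]
opening: 0.003
finger_force: 2.8
```

```bash
python3 -m crank '[[[0,0,0.7],0,255],[[0,0,0.7],0,255],[[0,0,0.7],0,255]]'
```

```text
time: 12.9
eef_pos: [0.5077, -0.1318, 0.1326]
tcp_rot: [0.076, 0.997, 0.0, -0.0]
contact_force: [-5.4, 0.8, 6.6]
opening: 0.004
finger_force: 3.6
```

```bash
python3 -m crank '[[[0,0,0.4],0,255],[[0,0,0.4],0,255],[[0,0,0.4],0,255],[[0,0,0.4],0,255]]'
```

```text
time: 13.3
eef_pos: [0.5076, -0.1318, 0.1324]
tcp_rot: [0.076, 0.997, 0.0, -0.001]
contact_force: [-5.7, 0.9, 7.9]
opening: 0.001
finger_force: 4.1
```

It bears on the stop: the force rose from 2 N to 7.9 N. Now I lift off, open and move over the roll.

```bash
python3 -m crank '[[[0,0,-45],0,255],[[0,0,-90],0,0],[[-36,50,-100],0,0],[[-36,100,-100],0,0],[[-36,140,-100],0,0],[[-36,160,-100],0,0],[[-36,160,-100],0,0],[[-36,160,-100],0,0]]'
python3 - <<'E'
from h import *
tcp()
def go(c,name):
    p=board(pts(c));V=c['frame'].max(-1)
    m=((V<60)&(p[...,2]>.08)&(p[...,2]<.16)&(p[...,0]>.53)&(p[...,0]<.585)&(p[...,1]>.05)&(p[...,1]<.16))
    q=p[m];print(name,m.sum(),np.percentile(q,[1,50,99],axis=0).round(4).tolist())
    t=q[q[:,2]>.134];print(' top',np.percentile(t,[2,50,98],axis=0).round(4).tolist())
c=cam('wrist');go(c,'wrist');reds(c);cv2.imwrite('pics/e.png',c['frame'])
c=cam('top');reds(c)
E
```

```text
time: 14.1
eef_pos: [0.5681, 0.0209, 0.231]
tcp_rot: [0.076, 0.997, -0.0, 0.0]
contact_force: [-0.2, 0.3, 0.6]
opening: 0.999
finger_force: 0.0
t 14.1 tcp board [0.558  0.1076 0.231 ] F [-0.2   0.34  0.59] op 0.999
wrist 1802 [[0.5512, 0.082, 0.0887], [0.5586, 0.1095, 0.1331], [0.5706, 0.138, 0.1396]]
 top [[0.5529, 0.0955, 0.1342], [0.5611, 0.1103, 0.1375], [0.5704, 0.1251, 0.1396]]
red [49, 136, 28, 26, 583] board med [ 0.5234 -0.0483  0.1303] 2/98 [[0.5146, -0.0583, 0.1223], [0.5333, -0.0433, 0.1335]]
red [251, 136, 23, 26, 506] board med [0.5227 0.1101 0.1322] 2/98 [[0.5139, 0.1013, 0.1255], [0.5319, 0.1182, 0.1349]]
red [174, 176, 7, 8, 47] board med [0.5222 0.108  0.1323] 2/98 [[0.5143, 0.1018, 0.1275], [0.5309, 0.1154, 0.1372]]
red [240, 185, 8, 8, 52] board med [ 0.5235 -0.053   0.1314] 2/98 [[0.5149, -0.0606, 0.1261], [0.5321, -0.044, 0.135]]
```

View pics/e.png

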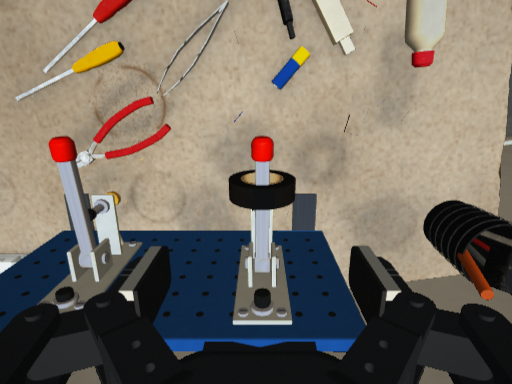

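The roll is at wrist (262,188), with its centre at board coordinates (0.561, 0.109, 0.110). I descend and grip.

```bash
python3 -m crank '[[[-3,1.5,40],0,0],[[-3,1.5,80],0,0],[[-3,1.5,115],0,0],[[-3,1.5,142],0,0],[[-3,1.5,142],0,0],[[-3,1.5,142],0,0],[[-3,1.5,142],0,255],[[-3,1.5,142],0,255],[[-3,1.5,142],0,255],[[-3,1.5,142],0,255]]' 30
```

```text
time: 15.2
eef_pos: [0.5728, 0.0214, 0.0919]
tcp_rot: [0.076, 0.997, -0.0, 0.002]
contact_force: [0.7, -1.1, 3.9]
opening: 0.701
finger_force: 32.0
```

```bash
python3 -m crank '[[[0,0,-4],0,255],[[0,0,-8],0,255],[[0,0,-13],0,255],[[0,0,-13],0,255],[[0,0,-13],0,255]]'
python3 - <<'E'
from h import *
tcp();reds(cam('top'),.09)
E
```

```text
time: 15.7
eef_pos: [0.5709, 0.0219, 0.1026]
tcp_rot: [0.076, 0.997, 0.0, -0.0]
contact_force: [0.5, -0.1, -1.2]
opening: 0.699
finger_force: 32.4
t 15.7 tcp board [0.5607 0.109  0.1026] F [ 0.55 -0.15 -1.17] op 0.699
red [240, 185, 8, 8, 53] board med [ 0.5238 -0.0529  0.1314] 2/98 [[0.5147, -0.0605, 0.1252], [0.5317, -0.044, 0.134]]
```

Gripped with the force at -1 N and the roll free of the arm. I slide it off along arm a and take a look.

```bash
python3 -m crank '[[[10,0,-2],0,255],[[22,0,-3],0,255],[[36,0,-4],0,255],[[50,0,-5],0,255],[[64,0,-5],0,255],[[78,0,-6],0,255],[[85,0,-6],0,255],[[85,0,-6],0,255],[[85,0,-6],0,255]]'
python3 - <<'E'
from h import *
tcp()
c=cam('wrist');reds(c);cv2.imwrite('pics/f.png',c['frame'])
p=board(pts(c));V=c['frame'].max(-1)
m=(V<70);m[:200]=0;m[:,:200]=0;m[:,320:]=0
q=p[m&(p[...,2]<.17)&(p[...,2]>.08)];print(len(q),np.percentile(q,[2,50,98],axis=0).round(4).tolist())
reds(cam('top'))
E
```

```text
time: 16.65
eef_pos: [0.4872, 0.0348, 0.1088]
tcp_rot: [0.076, 0.997, -0.0, 0.0]
contact_force: [0.6, 0.2, -1.3]
opening: 0.694
finger_force: 32.5
t 16.65 tcp board [0.476  0.1089 0.1088] F [ 0.57  0.24 -1.27] op 0.694
red [244, 328, 35, 20, 562] board med [0.5143 0.1099 0.1277] 2/98 [[0.466, 0.1024, 0.1225], [0.5179, 0.118, 0.1835]]
8534 [[0.4646, 0.0851, 0.1023], [0.468, 0.1095, 0.1488], [0.4841, 0.1342, 0.1557]]
red [240, 185, 8, 8, 53] board med [ 0.5239 -0.0528  0.1306] 2/98 [[0.5151, -0.0604, 0.1251], [0.5321, -0.0439, 0.1344]]
```

View pics/f.png

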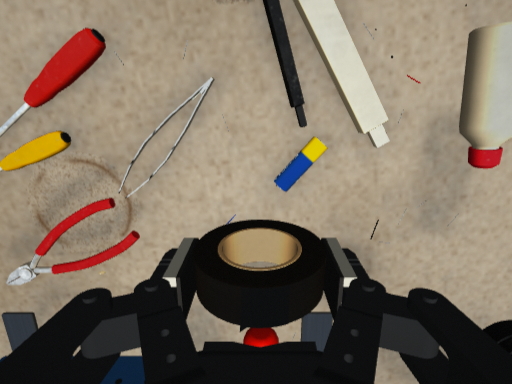

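The roll is well held (wrist 260,265), its centre 17 mm above the TCP. I move sideways to arm b, at the same height.

```bash
python3 -m crank '[[[6,-35,0],0,255],[[6,-75,0],0,255],[[6,-115,0],0,255],[[6,-145,0],0,255],[[3,-161.5,0],0,255],[[0,-161.5,0],0,255],[[0,-161.5,0],0,255],[[0,-161.5,0],0,255]]'
python3 - <<'E'
from h import *
tcp()
c=cam('wrist');reds(c)
p=board(pts(c));V=c['frame'].max(-1)
m=(V<70);m[:200]=0;m[:,:200]=0;m[:,320:]=0
q=p[m&(p[...,2]<.17)&(p[...,2]>.08)];print(len(q),np.percentile(q,[2,50,98],axis=0).round(4).tolist())
c=cam('scene');reds(c);c=cam('top');reds(c)
E
```

```text
time: 17.55
eef_pos: [0.4626, -0.1241, 0.1085]
tcp_rot: [0.076, 0.997, 0.0, -0.0]
contact_force: [-0.5, 0.4, -0.1]
opening: 0.7
finger_force: 32.6
t 17.55 tcp board [ 0.476  -0.0518  0.1085] F [-0.52  0.39 -0.05] op 0.7
red [240, 328, 35, 20, 541] board med [ 0.515  -0.0522  0.1265] 2/98 [[0.4662, -0.0599, 0.1214], [0.5183, -0.0446, 0.1829]]
8524 [[0.4646, -0.0756, 0.1019], [0.4679, -0.0512, 0.1485], [0.4842, -0.0266, 0.1553]]
red [174, 176, 7, 8, 46] board med [0.5222 0.108  0.132 ] 2/98 [[0.5143, 0.1022, 0.1251], [0.5311, 0.1153, 0.1353]]
```

```bash
python3 -m crank '[[[-12,-0.5,0],0,255],[[-24,-0.5,0],0,255],[[-36,-0.5,0],0,255],[[-36,-0.5,0],0,255],[[-36,-0.5,0],0,255]]'
```

```text
time: 18.2
eef_pos: [0.4983, -0.1308, 0.1084]
tcp_rot: [0.076, 0.997, 0.0, -0.0]
contact_force: [-0.7, 0.6, -0.5]
opening: 0.703
finger_force: 32.6
```

```bash
python3 -m crank '[[[-10,0,1],0,255],[[-20,0,2],0,255],[[-30,0,3],0,255],[[-40,0,4],0,255],[[-46,0,4],0,255],[[-46,0,4],0,255],[[-46,0,4],0,255]]'
python3 - <<'E'
from h import *
tcp()
E
```

```text
time: 18.9
eef_pos: [0.5434, -0.1378, 0.1045]
tcp_rot: [0.076, 0.997, 0.0, -0.0]
contact_force: [0.2, 0.2, -1.7]
opening: 0.694
finger_force: 32.6
t 18.9 tcp board [ 0.5579 -0.053   0.1045] F [ 0.25  0.18 -1.68] op 0.694
```

```bash
python3 -m crank '[[[0,0,5],0,255],[[0,0,10],0,255],[[0,0,13],0,255],[[0,0,13],0,255],[[0,0,13],0,255]]'
```

```text
time: 19.4
eef_pos: [0.5433, -0.1378, 0.0915]
tcp_rot: [0.076, 0.997, 0.0, -0.0]
contact_force: [0.1, -0.7, -0.3]
opening: 0.7
finger_force: 32.6
```

```bash
python3 -m crank '[[[0,0,1],0,255],[[0,0,2],0,255],[[0,0,2],0,255],[[0,0,2],0,255]]'
```

```text
time: 19.8
eef_pos: [0.5435, -0.1378, 0.0897]
tcp_rot: [0.076, 0.997, -0.0, 0.0]
contact_force: [0.2, 0.3, -1.1]
opening: 0.695
finger_force: 32.6
```

```bash
python3 -m crank '[[[0,0,1],0,255],[[0,0,1.5],0,255],[[0,0,1.5],0,255],[[0,0,1.5],0,255]]'
```

```text
time: 20.2
eef_pos: [0.5436, -0.1379, 0.0893]
tcp_rot: [0.076, 0.997, -0.0, -0.0]
contact_force: [-1.5, 1.2, 5.1]
opening: 0.701
finger_force: 32.9
```

```bash
python3 -m crank '[[[0,0,1],0,255],[[0,0,1.5],0,255],[[0,0,1.5],0,255],[[0,0,1.5],0,255]]'
```

```text
time: 20.6
eef_pos: [0.5436, -0.1379, 0.0887]
tcp_rot: [0.076, 0.997, -0.0, -0.0]
contact_force: [-5.6, 1.9, 9.4]
opening: 0.698
finger_force: 33.2
```

The roll bears on the arm. I ease up and release.

```bash
python3 -m crank '[[[0,0,-2],0,255],[[0,0,-2.5],0,255],[[0,0,-2.5],0,0],[[0,0,-2.5],0,0],[[0,0,-2.5],0,0],[[0,0,-2.5],0,0],[[0,0,-20],0,0],[[0,0,-60],0,0],[[0,0,-100],0,0],[[0,0,-135],0,0]]'
python3 - <<'E'
from h import *
tcp()
c=cam('wrist');reds(c);cv2.imwrite('pics/g.png',c['frame'])
p=board(pts(c));V=c['frame'].max(-1)
q=p[(V<60)&(p[...,2]>.08)&(p[...,2]<.16)&(p[...,0]>.53)&(p[...,0]<.58)&(abs(p[...,1]+.052)<.05)]
print(np.percentile(q,[2,50,98],axis=0).round(4).tolist())
E
```

```text
time: 21.6
eef_pos: [0.5435, -0.1379, 0.2235]
tcp_rot: [0.076, 0.997, -0.0, 0.0]
contact_force: [0.5, -0.4, -0.0]
opening: 0.996
finger_force: 0.0
t 21.6 tcp board [ 0.5581 -0.0531  0.2235] F [ 0.5  -0.36 -0.01] op 0.996
red [451, 137, 30, 26, 637] board med [0.5227 0.1057 0.1307] 2/98 [[0.5138, 0.1011, 0.1216], [0.5319, 0.1161, 0.1339]]
red [249, 138, 23, 26, 531] board med [ 0.5234 -0.0521  0.1305] 2/98 [[0.5145, -0.0607, 0.1247], [0.5331, -0.0442, 0.1331]]
[[0.5445, -0.0792, 0.0879], [0.5537, -0.052, 0.1293], [0.5662, -0.0251, 0.1359]]
```

View pics/g.png

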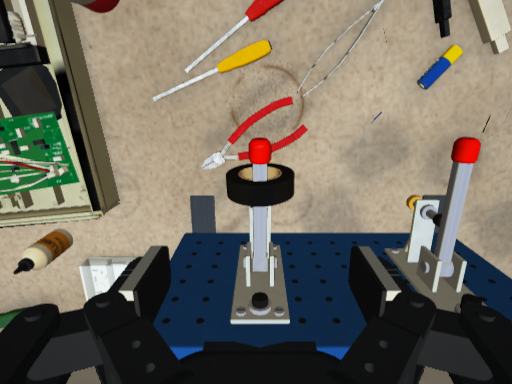

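The roll hangs on arm b about 72 mm from the pin (wrist 260,185), let go. Next is arm a's cap.

```bash
python3 -m crank '[[[10,45,0],0,130],[[20,90,0],0,130],[[30,130,0],0,130],[[35.5,155,0],0,130],[[35.5,161.5,40],0,130],[[35.5,161.5,80],0,130],[[35.5,161.5,105],0,130],[[35.5,161.5,115],0,130],[[35.5,161.5,115],0,130],[[35.5,161.5,115],0,130]]' 30
python3 - <<'E'
from h import *
tcp();reds(cam('wrist'))
E
```

```text
time: 22.65
eef_pos: [0.534, 0.0269, 0.1079]
tcp_rot: [0.077, 0.997, -0.0, 0.001]
contact_force: [0.5, -0.5, 0.4]
opening: 0.489
finger_force: 0.0
t 22.65 tcp board [0.5235 0.1083 0.1079] F [ 0.47 -0.48  0.43] op 0.489
red [243, 243, 39, 50, 1644] board med [0.5199 0.1102 0.131 ] 2/98 [[0.5135, 0.1021, 0.1223], [0.5317, 0.1184, 0.1336]]
```

```bash
python3 -m crank '[[[0,1,0],0,255],[[0,1,0],0,255],[[0,1,0],0,255],[[0,1,0],0,255],[[0,1,0],0,255]]'
```

```text
time: 23.2
eef_pos: [0.5342, 0.0281, 0.1078]
tcp_rot: [0.076, 0.997, -0.0, 0.001]
contact_force: [1.4, 0.3, 4.4]
opening: 0.195
finger_force: 29.3
```

```bash
python3 -m crank '[[[-1,0,-10],0,255],[[-2.5,0,-19.5],0,255],[[-7,0,-34.7],0,255],[[-14,0,-49],0,255],[[-23,0,-62],0,255],[[-33.7,0,-74],0,255],[[-46,0,-84],0,255],[[-60,0,-91.7],0,255],[[-69.6,0,-96],0,255],[[-69.6,0,-96],0,255]]'
python3 - <<'E'
from h import *
tcp();reds(cam('wrist'));tcp()
E
```

```text
time: 24.2
eef_pos: [0.6028, 0.0175, 0.2034]
tcp_rot: [0.077, 0.997, 0.0, 0.0]
contact_force: [-1.1, 0.7, 1.7]
opening: 0.187
finger_force: 29.6
t 24.2 tcp board [0.5929 0.1095 0.2034] F [-1.13  0.69  1.67] op 0.187
red [9, 91, 35, 30, 851] board med [ 0.5244 -0.0477  0.1302] 2/98 [[0.5154, -0.0576, 0.1214], [0.5333, -0.0433, 0.1334]]
red [240, 223, 40, 40, 1199] board med [0.5783 0.1105 0.2246] 2/98 [[0.5722, 0.1025, 0.2187], [0.5869, 0.1181, 0.2279]]
t 24.25 tcp board [0.5929 0.1095 0.2034] F [0.26 0.68 1.12] op 0.191
```

```bash
python3 -m crank '[[[-5,0,-1.7],0,255],[[-10,0,-3.1],0,255],[[-15,0,-4.3],0,255],[[-15,0,-4.3],0,255],[[-15,0,-4.3],0,255]]'
```

```text
time: 24.75
eef_pos: [0.6172, 0.0153, 0.2072]
tcp_rot: [0.076, 0.997, 0.0, 0.001]
contact_force: [0.4, 0.6, 0.9]
opening: 0.114
finger_force: 35.0
```

```bash
python3 -m crank '[[[-2,0,-0.4],0,255],[[-4,0,-0.7],0,255],[[-4,0,-0.7],0,255],[[-4,0,-0.7],0,255]]'
```

```text
time: 25.15
eef_pos: [0.619, 0.015, 0.2076]
tcp_rot: [0.076, 0.997, 0.0, -0.003]
contact_force: [-6.3, 1.0, 3.0]
opening: 0.114
finger_force: 34.4
```

```bash
python3 -m crank '[[[-1,0,-0.1],0,255],[[-1,0,-0.1],0,255],[[-1,0,-0.1],0,255]]'
```

```text
time: 25.45
eef_pos: [0.6198, 0.0149, 0.2078]
tcp_rot: [0.076, 0.997, 0.0, -0.003]
contact_force: [-5.7, 0.8, 4.2]
opening: 0.108
finger_force: 34.4
```

The opening fell to about 10 mm, so the pinch has changed. I'll look.

Run:
```python
from h import *
tcp()
c=cam('wrist');reds(c);w=c['frame'];c=cam('scene');reds(c)
cv2.imwrite('pics/i.png',cv2.resize(np.hstack([w,cv2.resize(c['frame'][100:196,210:306],(384,384))]),(800,343)))
```

```text
t 25.45 tcp board [0.6101 0.1096 0.2078] F [-5.67  0.85  4.18] op 0.108
red [8, 66, 36, 29, 847] board med [ 0.5245 -0.0477  0.1303] 2/98 [[0.5157, -0.0582, 0.1215], [0.5335, -0.0432, 0.1334]]
red [240, 210, 40, 41, 1238] board med [0.5896 0.1103 0.2294] 2/98 [[0.583, 0.1026, 0.2221], [0.5994, 0.118, 0.2324]]
```

View pics/i.png

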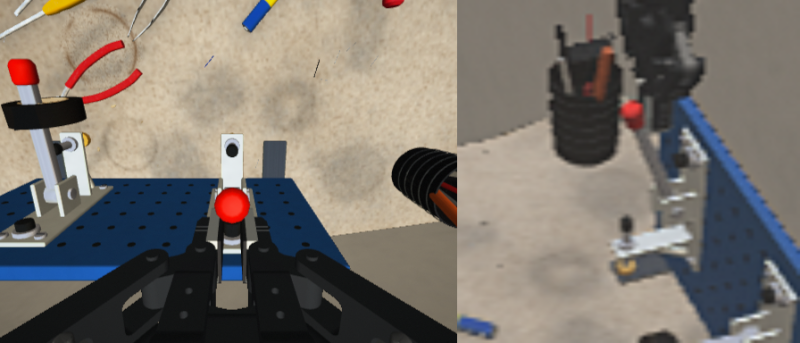

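The cap (232,205) slipped out towards the robot, at swing ≈0.33, and the fingers now sit behind it. I'll open, go over to its robot side, close the fingers and push it gently towards the board.

```bash
python3 -m crank '[[[0,0,0],0,130],[[0,0,0],0,130],[[0,0,0],0,130],[[0,0,-30],0,130],[[0,0,-65],0,130],[[25,0,-65],0,255],[[65,0,-65],0,255],[[65,0,-65],0,255],[[65,0,-65],0,255],[[65,0,-65],0,255]]'
```

```text
time: 26.55
eef_pos: [0.5585, 0.0242, 0.2733]
tcp_rot: [0.076, 0.997, -0.0, 0.001]
contact_force: [-0.1, 0.2, 0.4]
opening: 0.001
finger_force: 0.0
```

```bash
python3 -m crank '[[[0,0,30],0,255],[[0,0,55],0,255],[[0,0,62],0,255],[[0,0,62],0,255],[[0,0,62],0,255]]'
python3 - <<'E'
from h import *
tcp();reds(cam('wrist'));reds(cam('top'));reds(cam('scene'))
E
```

```text
time: 27.05
eef_pos: [0.5586, 0.0242, 0.212]
tcp_rot: [0.076, 0.997, -0.0, 0.001]
contact_force: [0.3, -0.4, -0.3]
opening: -0.0
finger_force: 0.0
t 27.05 tcp board [0.5482 0.1094 0.212 ] F [ 0.26 -0.39 -0.3 ] op -0.0
red [32, 152, 31, 28, 679] board med [ 0.5231 -0.0481  0.1299] 2/98 [[0.5145, -0.0583, 0.1217], [0.5332, -0.0432, 0.1332]]
red [252, 319, 15, 29, 320] board med [0.5858 0.1099 0.2295] 2/98 [[0.5379, 0.1074, 0.2232], [0.5917, 0.1129, 0.2869]]
red [240, 185, 8, 8, 53] board med [ 0.5239 -0.0529  0.1307] 2/98 [[0.5149, -0.0605, 0.1234], [0.5325, -0.0439, 0.1344]]
```

```bash
python3 -m crank '[[[-10,0,0],0,255],[[-18,0,0],0,255],[[-23,0,0],0,255],[[-28,0,0],0,255],[[-32,0,0],0,255],[[-36,0,0],0,255],[[-36,0,0],0,255],[[-36,0,0],0,255]]'
```

```text
time: 28.0
eef_pos: [0.5934, 0.0189, 0.2105]
tcp_rot: [0.076, 0.997, -0.0, 0.001]
contact_force: [0.2, 1.2, 0.5]
opening: 0.0
finger_force: 0.3
```

```bash
python3 -m crank '[[[-1,0,0],0,255],[[-2,0,0],0,255],[[-2,0,0],0,255],[[-2,0,0],0,255]]'
```

```text
time: 28.4
eef_pos: [0.5948, 0.0187, 0.2107]
tcp_rot: [0.076, 0.997, 0.0, -0.0]
contact_force: [-3.5, 0.8, 2.8]
opening: 0.0
finger_force: 1.7
```

```bash
python3 -m crank '[[[-1,0,0],0,255],[[-2,0,0],0,255],[[-2,0,0],0,255],[[-2,0,0],0,255]]'
```

```text
time: 28.8
eef_pos: [0.5972, 0.0183, 0.2108]
tcp_rot: [0.076, 0.997, 0.0, 0.0]
contact_force: [-2.7, 0.2, 2.8]
opening: 0.001
finger_force: 1.2
```

```bash
python3 -m crank '[[[-1,0,0],0,255],[[-1.5,0,0],0,255],[[-1.5,0,0],0,255]]'
```

```text
time: 29.1
eef_pos: [0.5985, 0.0181, 0.2107]
tcp_rot: [0.076, 0.997, 0.0, 0.0]
contact_force: [-3.2, 0.9, 2.1]
opening: -0.002
finger_force: 1.5
```

```bash
python3 -m crank '[[[-1,0,0],0,255],[[-1.5,0,0],0,255],[[-1.5,0,0],0,255]]'
```

```text
time: 29.4
eef_pos: [0.6, 0.0179, 0.2107]
tcp_rot: [0.076, 0.997, -0.0, 0.0]
contact_force: [-2.7, 0.5, 1.9]
opening: -0.0
finger_force: 1.5
```

```bash
python3 -m crank '[[[-1,0,0],0,255],[[-1,0,0],0,255],[[-1,0,0],0,255]]'
```

```text
time: 29.7
eef_pos: [0.601, 0.0177, 0.2107]
tcp_rot: [0.076, 0.997, -0.0, 0.0]
contact_force: [-2.9, 0.6, 2.4]
opening: -0.0
finger_force: 1.3
```

```bash
python3 -m crank '[[[-1,0,0],0,255],[[-1,0,0],0,255],[[-1,0,0],0,255]]'
```

```text
time: 30.0
eef_pos: [0.602, 0.0176, 0.2107]
tcp_rot: [0.076, 0.997, -0.0, 0.0]
contact_force: [-2.2, 0.4, 2.0]
opening: -0.0
finger_force: 1.4
```

```bash
python3 -m crank '[[[-1,0,0],0,255],[[-1,0,0],0,255],[[-1,0,0],0,255]]'
```

```text
time: 30.3
eef_pos: [0.603, 0.0174, 0.2107]
tcp_rot: [0.076, 0.997, 0.0, 0.0]
contact_force: [-2.4, 0.6, 2.4]
opening: -0.003
finger_force: 1.4
```

```bash
python3 -m crank '[[[-1,0,0],0,255],[[-1,0,0],0,255],[[-1,0,0],0,255]]'
```

```text
time: 30.6
eef_pos: [0.604, 0.0173, 0.2107]
tcp_rot: [0.076, 0.997, -0.0, 0.0]
contact_force: [-2.2, 0.9, 2.0]
opening: -0.0
finger_force: 1.3
```

```bash
python3 -m crank '[[[-1,0,0],0,255],[[-1,0,0],0,255],[[-1,0,0],0,255]]'
```

```text
time: 30.9
eef_pos: [0.6049, 0.0171, 0.2107]
tcp_rot: [0.076, 0.997, -0.0, 0.0]
contact_force: [-2.2, 1.1, 2.8]
opening: 0.002
finger_force: 1.3
```

```bash
python3 -m crank '[[[-1,0,0],0,255],[[-1,0,0],0,255],[[-1,0,0],0,255]]'
```

```text
time: 31.2
eef_pos: [0.6059, 0.017, 0.2108]
tcp_rot: [0.076, 0.997, -0.0, 0.0]
contact_force: [-1.9, -0.0, 1.7]
opening: 0.0
finger_force: 1.3
```

```bash
python3 -m crank '[[[-1,0,0],0,255],[[-1,0,0],0,255],[[-1,0,0],0,255]]'
```

```text
time: 31.5
eef_pos: [0.6069, 0.0168, 0.2108]
tcp_rot: [0.076, 0.997, 0.0, 0.0]
contact_force: [-2.9, 1.2, 2.0]
opening: 0.002
finger_force: 1.3
```

```bash
python3 -m crank '[[[-1,0,0],0,255],[[-1,0,0],0,255],[[-1,0,0],0,255]]'
```

```text
time: 31.8
eef_pos: [0.6079, 0.0167, 0.2108]
tcp_rot: [0.076, 0.997, 0.0, 0.0]
contact_force: [-3.1, -0.3, 1.4]
opening: 0.001
finger_force: 1.4
```

```bash
python3 -m crank '[[[-1,0,0],0,255],[[-1,0,0],0,255],[[-1,0,0],0,255]]'
```

```text
time: 32.1
eef_pos: [0.6085, 0.0166, 0.2108]
tcp_rot: [0.076, 0.997, -0.0, -0.0]
contact_force: [-5.3, 0.2, 4.2]
opening: 0.002
finger_force: 2.6
```

```bash
python3 -m crank '[[[-1,0,0],0,255],[[-1,0,0],0,255],[[-1,0,0],0,255]]'
```

```text
time: 32.4
eef_pos: [0.609, 0.0165, 0.2109]
tcp_rot: [0.076, 0.997, -0.0, -0.001]
contact_force: [-6.5, 1.4, 4.4]
opening: -0.003
finger_force: 3.5
```

The force has risen from 2.7 to 6.5 N, so it bears on its buffer. I hold briefly, slightly firmer, then withdraw.

```bash
python3 -m crank '[[[-0.7,0,0],0,255],[[-0.7,0,0],0,255],[[-0.7,0,0],0,255],[[-0.7,0,0],0,255]]'
```

```text
time: 32.8
eef_pos: [0.6092, 0.0165, 0.2109]
tcp_rot: [0.076, 0.997, 0.0, -0.002]
contact_force: [-9.8, 0.3, 5.7]
opening: -0.001
finger_force: 4.4
```

```bash
python3 -m crank '[[[3,0,0],0,255],[[15,0,0],0,255],[[50,0,0],0,255],[[80,0,-40],0,255],[[80,0,-80],0,255],[[80,0,-80],0,255],[[80,0,-80],0,255],[[80,0,-80],0,255]]'
python3 - <<'E'
from h import *
tcp();c=cam('wrist');reds(c);w=c['frame'];c=cam('scene');reds(c);reds(cam('top'))
cv2.imwrite('pics/j.png',cv2.resize(np.hstack([w,cv2.resize(c['frame'][120:216,220:316],(384,384))]),(800,343)))
E
```

```text
time: 33.6
eef_pos: [0.5309, 0.0284, 0.2892]
tcp_rot: [0.076, 0.997, 0.0, -0.001]
contact_force: [-0.4, 0.0, -0.4]
opening: 0.001
finger_force: 0.0
t 33.6 tcp board [0.5202 0.1093 0.2892] F [-0.44  0.01 -0.4 ] op 0.001
red [92, 167, 21, 20, 342] board med [ 0.5231 -0.0491  0.13  ] 2/98 [[0.5145, -0.0589, 0.1233], [0.533, -0.0434, 0.1335]]
red [481, 275, 25, 20, 103] board med [0.6561 0.3841 0.1187] 2/98 [[0.6538, 0.38, 0.1038], [0.6596, 0.3886, 0.1323]]
red [254, 317, 12, 21, 212] board med [0.6143 0.1098 0.2365] 2/98 [[0.5269, 0.1067, 0.231], [0.6238, 0.1137, 0.3363]]
red [172, 126, 8, 8, 56] board med [0.6176 0.1085 0.2351] 2/98 [[0.6106, 0.1024, 0.2245], [0.6255, 0.1163, 0.2391]]
red [240, 185, 8, 8, 52] board med [ 0.5237 -0.0531  0.1308] 2/98 [[0.5149, -0.0604, 0.1225], [0.5321, -0.0439, 0.135]]
```

View pics/j.png

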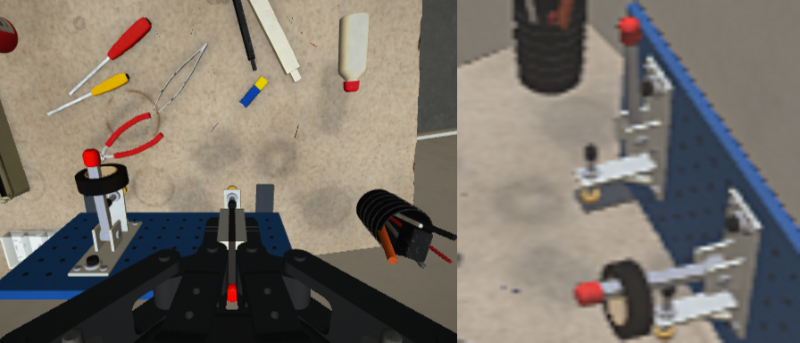

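Arm a stands folded against its buffer (scene crop 628,30), and the roll hangs on arm b (625,300). The robot is clear of everything, so I hand in.

```bash
python3 -c "
from plant import ctrl
print(ctrl.sign_off())"
```

```text
the job is handed in; nothing more can be done
None
```

The job is handed in at about 34 s: arm b bears on its stop screw with the tape roll hanging on it, and arm a is folded against its rubber buffer; I pressed each cap with under about 12 N, saw no bystander move, and the hand-in gave no verdict.

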